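# Float check of a pack tester's docking plate

### The job

Check the float of the docking plate on the battery-pack tester. With a fingertip, push the lock lever fully aside so that its tongue no longer props the plate; then press the plate down at the rubber thumb pad on its sprung corner until the pointer stands level with the index clip on the scale, not past it, keep it there for about a second, and ease the plate slowly back up to rest without letting it snap. Only push: do not take the knob between the fingers, touch neither the pointer nor the clip, leave the lever open, and leave the cells, tools and parts around the tester where they are.

Things in the scene. Friction and masses are not known exactly. Their poses are not given: they have to be found in the camera images.
- tester: Tester: aluminium base 210 x 305 x 12 mm on feet, fixed to the bench, spanning x -105..105, y -120..185 mm, top at z = 22. Origin on the bench surface; x points away from the robot, y left (at yaw 0), z up. All offsets below are mm in this frame. It carries the docking plate, the scale and the lock lever.
- float_plate (a joint): Tilt of the docking plate, rad: 0 = level, at rest; grows as the thumb pad goes down; stop at 0.19. Aluminium plate x -80..80, y -105..75, top z = 80 at rest; rocks about a line parallel to x at y = -95, z = 70. A spring lifts it: at the pad about 5 N starts it moving, 10 to 16 N holds it at the clip. With the lock tongue beneath, it gives only 1 or 2 mm.
- plate_connector (a point): Top centre of the black connector block with brass blades that stands on the docking plate (blades' top z = 110; block x -47..31, y -40..0). Two guide pins 14 mm thick stand at x = +/-62, y = -62 (top z = 114), and a stop bolt's head, 13 mm across, at x = 18, y = 66 (top z = 87).
- thumb_pad (a point): Centre of the top of the round black rubber thumb pad, 28 mm across, 4 mm high, on the plate's sprung corner, far left (x = 58, y = 53, z = 84 at rest), 148 mm from the hinge line. Press here, straight down. Moves with the plate.
- pointer_tip (a point): Dark steel pointer blade, 66 mm long, 3 mm thick, reaching in +y from the plate's edge beside the thumb pad to the scale. The point is its tip (x = 68, y = 130, z = 76 at rest), 225 mm from the hinge line, so it drops about 1.5 times as far as the pad. Not to be touched.
- index_mark (a point): Nose of the black index clip at mid-height: the mark for the pointer's tip, which it faces. The clip (12 x 32 x 10 mm) sits on an upright white rule (30 mm wide, x = 68, y = 135..165, top z = 108, graduations every 5 mm), set 16 to 32 mm below the pointer's rest height, different each time. Not to be touched.
- lock_lever (a joint): Angle of the lock lever, rad: 0 = locked (tongue under the plate's left edge, knob arm pointing to +y); grows as the knob is pushed to +x and round, clockwise from above; stop at 1.4. Stays where it is left (about 1 N at the knob). The tongue is clear of the plate above 1.05; fully aside is 1.15 or more.
- lock_knob (a point): Centre of the top of the black round knob, 16 mm across, standing 37 mm high (z = 71..108) on the end of the steel lock lever, 50 mm from its pivot. At angle a it is at the pivot plus 50 mm x (sin a, cos a) in the tester's x, y.
- lock_pivot (a point): Pivot of the lock lever (vertical axis) at x = -48, y = 118, z = 67. The lever bar is 18 mm wide, 8 mm thick; its tongue reaches 71 mm from the pivot on the side opposite the knob.
- cell_a: Bystander: battery cell standing upright, 21 mm across, 70 mm high, origin at its foot; just beyond the tester's far edge.
- cell_b: Bystander: the same kind of cell, standing just in front of the tester's near edge, towards its left.
- driver: Bystander: screwdriver 190 mm long, lying in front of the tester's near edge, origin under its middle.
- tape: Bystander: roll of tape lying flat, 80 mm across, 20 mm high, beyond the tester's far edge to the left; origin under its centre.
- board: Bystander: green circuit board 100 x 56 mm, 12 mm high, lying beyond the tester's far edge to the right; origin under its centre.
- screw_bin: Bystander: blue open bin of screws 160 x 110 x 60 mm on the bench left of the tester; origin under its centre.
- adhesive: Bystander: white bottle 44 mm across, 130 mm high, on the bench left of the tester; origin under its centre.
- pack: Bystander: half-built battery pack on an orange tray 200 x 150 mm, 110 mm high, on white foam right of the tester; origin under its centre.

How it is judged:
On the way, in this order (a step that is already met when the one before it is completed fails the run):
1. the lock lever has been pushed fully aside (1.15 rad or more) (value of joint lock_lever above 1.15 rad), for 0.1 s.
2. the pointer is held level with the index clip (tip within 5 mm of the mark in height, inside the clip's thickness) for half a second (z of pointer_tip in the frame of index_mark between -0.005 and 0.005 m and value of joint lock_lever above 1.15 rad), for 0.5 s.
3. the docking plate has come back up to rest (value of joint float_plate below 0.012 rad), for 0.1 s.
At the end, for the whole second after the job is handed in: The lock lever stays open at 1.15 rad or more, the docking plate is back up at rest (tilt under 0.012 rad), and every bystander is within 20 mm of where it stood (value of joint lock_lever above 1.15 rad and value of joint float_plate below 0.012 rad and distance of each of cell_a, cell_b, driver, tape, board, screw_bin, adhesive, pack from where it was at the start of the episode below 0.02 m); the robot touches nothing.
It fails at once if the plate is pressed too far: the pointer goes more than 10 mm below the index mark (z of pointer_tip in the frame of index_mark below -0.01 m).
It fails at once if the plate snaps back: it rises faster than 1 rad/s (about 150 mm/s at the pad) (velocity of joint float_plate below -1 rad/s).
It fails at once if the robot pushes on the pointer or the index clip (contact force between any of the fingers, the arm and float_plate_c1 above 1 N or contact force between any of the fingers, the arm and float_plate_c2 above 1 N or contact force between any of the fingers, the arm and index_clip_c0 above 1 N or contact force between any of the fingers, the arm and index_clip_c1 above 1 N).
It fails at once if the lock knob is taken between the fingers (the grasp point within 8 mm of its axis, below its top) (horizontal distance between the grasp point and lock_knob below 0.008 m and z of the grasp point in the frame of lock_knob below 0 m).
It fails at once if a bystander is knocked, lifted or carried more than 20 mm (distance of any of cell_a, cell_b, driver, tape, board, screw_bin, adhesive, pack from where it was at the start of the episode above 0.02 m).
It also fails if it takes over 48 s, if anything falls off the work surface, if the arm or the gripper's body presses on something with over 40 N, if the wrist force passes 120 N, or if a joint passes its speed limit or range.

### The arm

A 6-joint arm with a two-finger parallel gripper is mounted at the origin on the work surface. World frame = base frame: x ahead of the robot, y to its left, z up, the work surface at z = 0. Lengths are in m, angles in rad, forces in N, time in s.
With the tool pointing down it reaches from about 0.35 to 0.85 m from the base axis. Payload 8.1 kg.
Tool frame: the origin (TCP) lies midway between the tips of the shut fingers; the grasp point (between the pads) lies 19 mm behind it; z points along the fingers, y is the line along which they close (so a half turn about z gives the same grasp; the last joint's range is limited). The gripper opens to 93 mm and grips with 3 to 60 N. Pads are 15 mm wide; open, the fingers measure 128 mm over their backs; the gripper's body (75 mm by 188 mm) begins 65 mm behind the grasp point.
Start: joints at [1.108, 0.13, 1.488, -0, 1.523, -0.085], TCP at [0.221, 0.558, 0.219] pointing down, gripper open.
Joint ranges: [-2.96, 2.96], [-0.89, 2.26], [0.02, 2.5], [-1.34, 4.48], [0, 2.73], [-2.66, 2.66]. Speed limits (rad/s): [2.39, 2.39, 2.79, 3.14, 3.14, 3.14].

### API

Orientations are given as a rotation vector (axis times angle).
In Python, from plant import robot, cams gives the robot as it stands. The module is installed in compiled form; this text tells all that it offers.
- The arm moves only by the tool play_rows, never from a script. Its arguments are lists of equal length, an entry for each row: "slide": the shift along the tool's x, y, z scaled (see below), a list of three; "twist": the turn, a rotation vector about the tool's x, y, z scaled (see below), a list of three. A call has exactly 8 rows; each row shifts and turns the commanded pose from where the row before left it, along the tool's axes as they then stand; what a row does not reach is not made up. The controller multiplies each number of a shift by 25 cm and each number of a turn by 60 degrees. A row lasts 1/10 s, in which the tool goes at most 50 mm and 8.59 degrees, less where a joint would pass 70% of its speed; a pose out of reach is approached as far as the arm can. A call with a number of a shift or a turn outside -1 to 1 is refused whole. A call with a gripper value outside its range is refused whole. "fingers" is the closure, from -1 (fully open) to 1 (shut), set as the call begins (left out, the last holds). The fingers move at their own pace and stop on an object; "force" is the grip in N (left out, the last holds). Time passes only in rows, so rows that do not move let the fingers close, or fill a call up. It gives the time, the measured TCP pose, the force, the opening and the grip force at its end, in the units of the state.
- robot.read_state(): the state, without advancing time (a new reading comes with each control period).
- cams.read_camera(name): name is "scene" or "side" or "wrist"; returns (picture, depth): 480x640x3 uint8, red, green, blue; 480x640 float32, m along the optical axis (not along the pixel's ray), 0 where there is no reading.
- cams.get_calibration(name): a dict with "fx", "fy", "cx", "cy" (pixels), "world_from_camera" (4x4, takes a point from camera to world coordinates). Camera axes: x right, y down, z forward; pixel columns grow to the right and rows downward; lengths in m; the calibration is good to about 2 mm. A picture is of the moment at which its call begins: read the wrist's pose just before it. get_calibration takes no time and is no camera call; for the wrist camera it gives the pose at the moment of the call.
- robot.close_job(): hands the job in; it is judged then, once.
The state is a dict: "t": time; "q": joint angles; "dq": joint speeds; "joint_torque": joint torques, N m; "tool_pos": TCP position; "orientation": TCP orientation; "force": force on the tool from outside, world axes, zero at the start; "wrist_torque": the same for the moment, N m; "opening": finger opening in m; "gripper_force": force on a finger pad.
Only numpy, scipy, OpenCV 4.12 (cv2) and the standard library are available. Lean on these libraries where they do the work, as an engineer would, in place of code of your own. Each camera call takes 0.05 s, during which the arm holds its last target. There are 200 camera calls.

## Working session

There is one attempt and no reset: what is moved stays moved. The work goes in short steps, Python scripts to look and compute and a tool call to move; the robot and the scene stay as the last step left them, time stands still between calls to the robot, and variables do not carry over. Pictures are saved under pics/ and viewed, at most 10 in all, crops included, and the job is handed in when it is done.

Besides the shell and the picture viewer there is one more tool, called after "Emit:" in YAML: its name, and indented under it one key for each argument. play_rows: Moves the arm, as the interface text tells. Shifts and turns lie within -1 to 1; 1 stands for 25 cm of shift or 60 degrees of turn. Its arguments: {"type":"object","properties":{"slide":{"type":"array"},"twist":{"type":"array"},"fingers":{"type":"number"},"force":{"type":"number"}},"required":["slide","twist"]}

```bash
mkdir -p pics; cat > h.py <<'E'
import numpy as np, cv2
from plant import robot, cams
def snap(n):
    c=cams.get_calibration(n); p,d=cams.read_camera(n); return p,d,c
def pt(c,d,u,v):
    z=d[int(v),int(u)]; T=np.array(c["world_from_camera"])
    return T[:3,:3]@np.array([(u-c["cx"])/c["fx"]*z,(v-c["cy"])/c["fy"]*z,z])+T[:3,3]
def ray(c,u,v,h):
    T=np.array(c["world_from_camera"]); r=T[:3,:3]@np.array([(u-c["cx"])/c["fx"],(v-c["cy"])/c["fy"],1]); o=T[:3,3]
    return o+r*(h-o[2])/r[2]
def proj(c,P):
    T=np.linalg.inv(np.array(c["world_from_camera"])); q=T[:3,:3]@np.array(P)+T[:3,3]
    return c["fx"]*q[0]/q[2]+c["cx"],c["fy"]*q[1]/q[2]+c["cy"]
def save(f,p): cv2.imwrite("pics/"+f,p[:,:,::-1])
E
python3 - <<'E'
from h import *
import pickle
D={n:snap(n) for n in("scene","side")}
pickle.dump(D,open("d0.pkl","wb"))
for n in D: save(n+"0.png",D[n][0]); print(n,np.round(D[n][2]["world_from_camera"],3).tolist(),D[n][2]["fx"])
s=robot.read_state(); print(s["t"],s["tool_pos"],s["orientation"],s["opening"],s["force"])
E
```

```text
scene [[0.251, 0.826, -0.504, 1.453], [0.968, -0.208, 0.141, -0.265], [0.012, -0.524, -0.852, 1.601], [0.0, 0.0, 0.0, 1.0]] 576.7693717571575
side [[0.973, -0.152, 0.176, 0.388], [-0.231, -0.689, 0.687, -0.799], [0.017, -0.709, -0.705, 0.9], [0.0, 0.0, 0.0, 1.0]] 460.5388062431494
0.1 [0.22105492 0.5572312  0.21768718] [-5.89805074e-01 -3.08527142e+00  2.54547565e-03] 0.09308291113166753 [ 0.34808799 -0.11783535  0.30771409]
```

View pics/scene0.png

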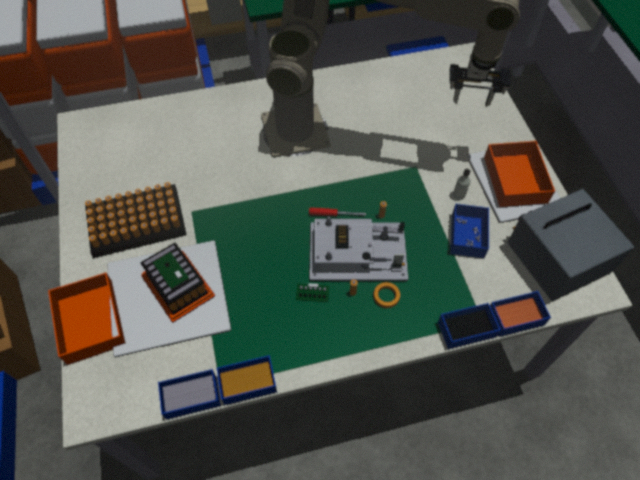

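View pics/side0.png

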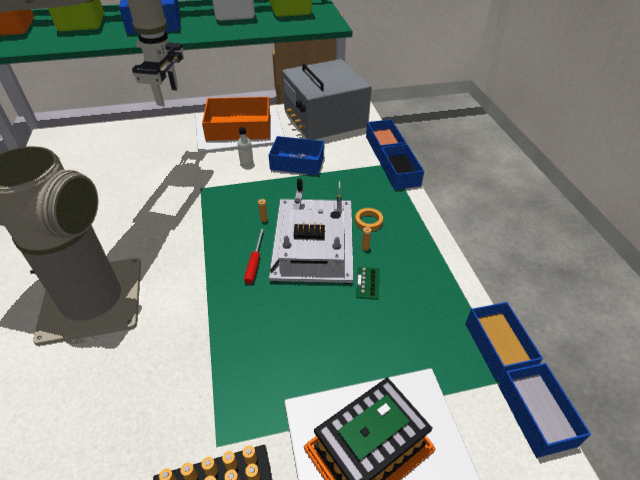

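Scene: the tester is around px (360,250), with the knob at about (402,227). Side: the tester is around (312,240), the knob at about (299,185), the pad and rule at about (338,205). Next I'll enlarge both.

```bash
python3 - <<'E'
from h import *
import pickle
D=pickle.load(open("d0.pkl","rb"))
a=cv2.resize(D["scene"][0][205:295,295:425],None,fx=6,fy=6,interpolation=cv2.INTER_CUBIC)[:,:780]
save("c_scene.png",a)
a=cv2.resize(D["side"][0][170:290,260:390],None,fx=5,fy=5,interpolation=cv2.INTER_CUBIC)
save("c_side.png",a)
for n in D:
    p,d,c=D[n]
    for u,v in ([(313,220),(310,278),(408,278),(403,222)] if n=="scene" else [(272,281),(352,281),(277,200),(350,200)]):
        print(n,u,v,np.round(ray(c,u,v,.022),4),np.round(pt(c,d,u,v),4))
E
```

```text
scene 313 220 [ 0.423  -0.0341  0.022 ] [ 0.4075 -0.0306 -0.0018]
scene 310 278 [ 0.6302 -0.0941  0.022 ] [ 0.6312 -0.0943  0.0238]
scene 408 278 [0.7047 0.2004 0.022 ] [ 0.6939  0.2071 -0.0008]
scene 403 222 [0.5028 0.2511 0.022 ] [0.5514 0.2247 0.1029]
side 272 281 [ 0.4333 -0.0576  0.022 ] [ 0.4344 -0.0403  0.0014]
side 352 281 [ 0.6262 -0.1007  0.022 ] [ 0.6284 -0.0942  0.0139]
side 277 200 [0.4926 0.2459 0.022 ] [0.4949 0.2691 0.0025]
side 350 200 [0.7028 0.2003 0.022 ] [0.7095 0.2216 0.0032]
```

View pics/c_scene.png

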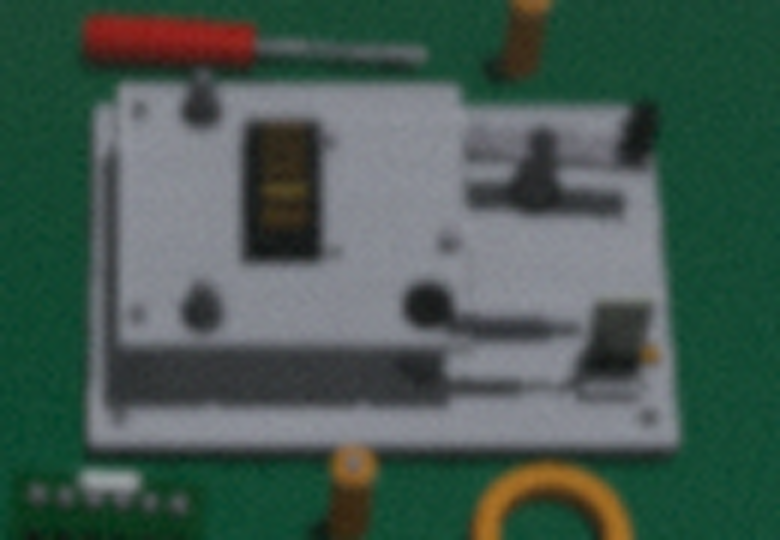

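View pics/c_side.png

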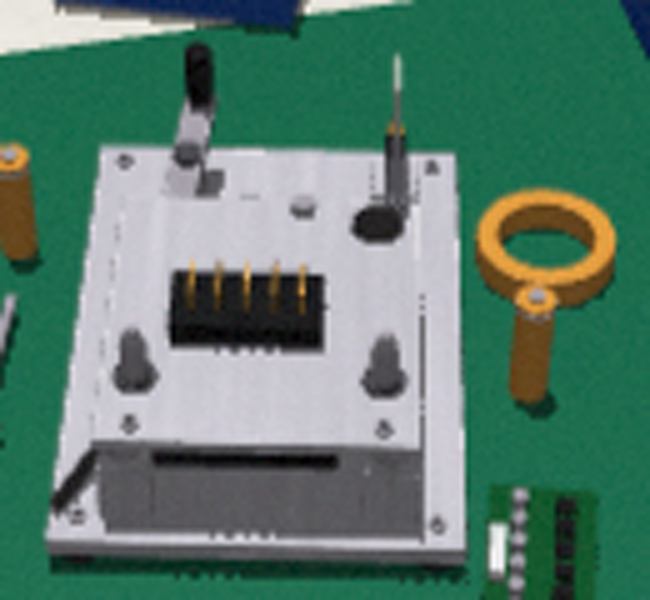

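```bash
cat > fit.py <<'E'
from h import *
import pickle
from scipy.optimize import least_squares
D=pickle.load(open("d0.pkl","rb"))
O={"scene":(6,295,205,[((105,185,22),678,440),((105,-120,22),88,443),((-105,185,22),655,106),((58,53,84),429,303),((-80,75,80),460,85),((-80,-105,80),118,85),((80,-105,80),120,347)]),
"side":(5,260,170,[((-105,185,22),100,148),((105,185,22),457,153),((105,-120,22),467,550),((-105,-120,22),48,540),((58,53,84),378,222),((-80,-105,80),93,442),((80,-105,80),420,447)])}
def w(p,m):
    c,s=np.cos(p[2]),np.sin(p[2]); m=np.array(m)/1000
    return np.array([p[0]+c*m[0]-s*m[1],p[1]+s*m[0]+c*m[1],m[2]])
def f(p,names=("scene","side")):
    r=[]
    for n in names:
        k,u0,v0,L=O[n]
        for m,u,v in L: r+=list(np.array(proj(D[n][2],w(p,m)))-((u+.5)/k+u0-.5,(v+.5)/k+v0-.5))
    return r
if __name__=="__main__":
    for names in (("scene","side"),("scene",),("side",)):
        s=least_squares(f,[.57,.07,-.25],x_scale=[.01,.01,.02],loss="soft_l1",args=(names,)); print(s.x,np.round(f(s.x,names),1))
        if len(names)==2: P=s.x
    np.save("pose.npy",P)
    for k,m in dict(pad=(58,53,84),knob=(-48,168,108),knobend=(0,131,108),pivot=(-48,118,67),tip=(68,130,76)).items(): print(k,np.round(w(P,m),4))
    for n,px in (("scene",(463,182)),("side",(245,140))):
        print(n,pt(D[n][2],D[n][1],*px))
    c=cams.get_calibration("wrist"); s=robot.read_state(); R=cv2.Rodrigues(s["orientation"])[0]; T=np.array(c["world_from_camera"])
    print(np.round(R.T@T[:3,:3],3),np.round(R.T@(T[:3,3]-s["tool_pos"]),4),c["fx"])
E
python3 fit.py
```

```text
[ 0.55848942  0.04557339 -0.24675864] [ 0.2  0.4  0.1 -0.  -1.  -0.5 -0.2  0.  -0.2 -0.5  0.1 -0.5 -0.5 -0.3
  0.3 -0.6 -0.  -0.1  0.4 -0.2 -0.3  0.   0.2 -0.1 -0.1 -0.5  0.6 -0.1]
[ 0.55937138  0.04598577 -0.24747078] [ 0.4  0.6  0.3  0.1 -0.8 -0.2  0.   0.3 -0.  -0.3  0.3 -0.4 -0.4 -0.1]
[ 0.55792658  0.04493859 -0.24599529] [ 0.1 -0.5 -0.2  0.   0.3 -0.  -0.5  0.3  0.1  0.1 -0.3 -0.2  0.5  0.1]
pad [0.6277 0.0828 0.084 ]
knob [0.553  0.2202 0.108 ]
knobend [0.5905 0.1726 0.108 ]
pivot [0.5408 0.1717 0.067 ]
tip [0.6562 0.155  0.076 ]
scene [0.43890788 0.47303407 0.08610295]
side [0.43060718 0.47381636 0.09188579]
[[ 0.    -0.971 -0.237]
 [ 1.     0.    -0.   ]
 [ 0.    -0.237  0.971]] [ 0.0652 -0.001  -0.1662] 373.41654383107425
```

Emit:
play_rows:
  slide:
    - [-0.12,-0.05,0]
    - [-0.12,-0.05,0]
    - [-0.12,-0.05,0]
    - [-0.12,-0.05,0]
    - [-0.12,-0.05,0]
    - [-0.12,-0.05,0]
    - [-0.12,-0.05,0]
    - [-0.12,-0.05,0]
  twist:
    - [0,0,0]
    - [0,0,0]
    - [0,0,0]
    - [0,0,0]
    - [0,0,0]
    - [0,0,0]
    - [0,0,0]
    - [0,0,0]
  fingers: 1
  force: 20

```text
t: 0.9
tool_pos: [0.4081, 0.375, 0.2182]
orientation: [-0.59, -3.085, 0.001]
force: [0.2, 0.2, -0.6]
opening: 0.0333
gripper_force: 0.0
```

Emit:
play_rows:
  slide:
    - [-0.08,-0.033,0]
    - [-0.08,-0.033,0]
    - [-0.08,-0.033,0]
    - [-0.08,-0.033,0]
    - [-0.08,-0.033,0]
    - [-0.08,-0.033,0]
    - [-0.08,-0.033,0]
    - [-0.08,-0.033,0]
  twist:
    - [0,0,0]
    - [0,0,0]
    - [0,0,0]
    - [0,0,0]
    - [0,0,0]
    - [0,0,0]
    - [0,0,0]
    - [0,0,0]

```text
t: 1.7
tool_pos: [0.5322, 0.2551, 0.2181]
orientation: [-0.59, -3.085, 0.001]
force: [0.4, 0.9, -0.4]
opening: 0.0002
gripper_force: 0.0
```

Emit:
play_rows:
  slide:
    - [0,0,0]
    - [0,0,0]
    - [0,0,0]
    - [0,0,0]
    - [0,0,0]
    - [0,0,0]
    - [0,0,0]
    - [0,0,0]
  twist:
    - [0,0,0.1]
    - [0,0,0.1]
    - [0,0,0.1]
    - [0,0,0.1]
    - [0,0,0.1]
    - [0,0,0]
    - [0,0,0]
    - [0,0,0]

```text
t: 2.5
tool_pos: [0.5318, 0.2558, 0.2184]
orientation: [-1.365, -2.829, 0.0]
force: [-0.1, 0.7, 0.0]
opening: 0.0003
gripper_force: 0.0
```

```bash
cat > st.py <<'E'
from fit import *
P=np.load("pose.npy"); s=robot.read_state(); R=cv2.Rodrigues(s["orientation"])[0]
c,sn=np.cos(P[2]),np.sin(P[2]); Q=np.array([[c,sn,0],[-sn,c,0],[0,0,1]])
def local(): return Q@(np.array(s["tool_pos"])-[P[0],P[1],0])*1000
def to(m):  # tool-axis shift in controller units
    return R.T@(w(P,m)-s["tool_pos"])/.25
if __name__=="__main__":
    import sys
    print("t",s["t"],"local mm",np.round(local(),1),"open",round(s["opening"],4),"F",np.round(s["force"],1)); print("tool axes in tester\n",np.round(Q@R,3))
    for a in sys.argv[1:]: m=[float(x) for x in a.split(",")]; print(m,np.round(to(m),4))
E
python3 st.py=-0 2>/dev/null; python3 st.py -76.7,196.4,88 -- 2>/dev/null || python3 st.py; python3 -c "
from fit import *
p,d,c=snap('wrist'); save('w1.png',p); print(d[240,320])"
```

```text
t 2.5 local mm [-77.3 197.4 218.4] open 0.0003 F [-0.1  0.7  0. ]
tool axes in tester
 [[-0.795  0.607 -0.   ]
 [ 0.607  0.795 -0.   ]
 [ 0.    -0.    -1.   ]]
[-76.7, 196.4, 88.0] [-0.0043 -0.0015  0.5218]
t 2.5 local mm [-77.3 197.4 218.4] open 0.0003 F [-0.1  0.7  0. ]
tool axes in tester
 [[-0.795  0.607 -0.   ]
 [ 0.607  0.795 -0.   ]
 [ 0.    -0.    -1.   ]]
0.37386534
```

View pics/w1.png

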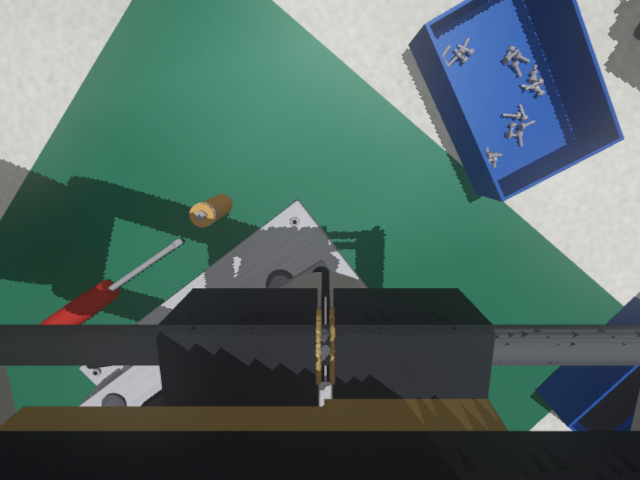

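The wrist view shows the shut fingers at about rows 288–400 blocking the knob, with cell_b at (210,210). I'll check their actual shape with depth.

```bash
python3 - <<'E'
from st import *
p,d,c=snap('wrist')
for v in (270,295,310,340,380,395):
  for u in (170,200,250,300,314,325,336,350,440,480):
    q=R.T@(pt(c,d,u,v)-s["tool_pos"])*1000; print(u,v,np.round(q).astype(int).tolist(),end=' ')
  print()
E
```

```text
170 270 [-63, -168, 218] 200 270 [-63, -136, 218] 250 270 [-56, -77, 196] 300 270 [-56, -26, 196] 314 270 [-37, -10, 141] 325 270 [-35, -1, 135] 336 270 [-56, 10, 197] 350 270 [-56, 25, 197] 440 270 [-63, 124, 218] 480 270 [-63, 166, 217] 
170 295 [-92, -171, 218] 200 295 [35, -27, -93] 250 295 [35, -16, -93] 300 295 [35, -6, -93] 314 295 [35, -3, -93] 325 295 [-2, -1, -2] 336 295 [35, 1, -94] 350 295 [35, 4, -93] 440 295 [35, 23, -93] 480 295 [-92, 170, 218] 
170 310 [-100, -164, 197] 200 310 [35, -24, -101] 250 310 [35, -15, -100] 300 310 [35, -5, -101] 314 310 [35, -3, -101] 325 310 [-100, -1, 197] 336 310 [35, 1, -101] 350 310 [35, 4, -101] 440 310 [35, 21, -102] 480 310 [-110, 172, 219] 
170 340 [33, -27, -108] 200 340 [33, -22, -109] 250 340 [32, -14, -107] 300 340 [33, -5, -108] 314 340 [33, -3, -108] 325 340 [29, -1, -101] 336 340 [33, 1, -109] 350 340 [33, 4, -108] 440 340 [33, 19, -108] 480 340 [33, 25, -109] 
170 380 [25, -28, -108] 200 380 [24, -23, -107] 250 380 [25, -14, -108] 300 380 [25, -5, -108] 314 380 [25, -3, -108] 325 380 [-182, -1, 196] 336 380 [25, 1, -108] 350 380 [25, 4, -108] 440 380 [25, 20, -108] 480 380 [25, 27, -108] 
170 395 [22, -28, -108] 200 395 [22, -23, -108] 250 395 [22, -14, -108] 300 395 [22, -5, -109] 314 395 [22, -3, -108] 325 395 [-203, -1, 198] 336 395 [22, 1, -109] 350 395 [23, 4, -109] 440 395 [23, 19, -109] 480 395 [22, 27, -108]
```

Emit:
play_rows:
  slide:
    - [0,-0.0028,0.065]
    - [0,-0.0028,0.065]
    - [0,-0.0028,0.065]
    - [0,-0.0028,0.065]
    - [0,-0.0028,0.065]
    - [0,-0.0028,0.065]
    - [0,-0.0028,0.065]
    - [0,-0.0028,0.065]
  twist:
    - [0,0,0]
    - [0,0,0]
    - [0,0,0]
    - [0,0,0]
    - [0,0,0]
    - [0,0,0]
    - [0,0,0]
    - [0,0,0]

```text
t: 3.4
tool_pos: [0.5274, 0.2523, 0.0872]
orientation: [-1.368, -2.828, 0.0]
force: [-0.3, -0.2, 0.5]
opening: 0.0007
gripper_force: 0.0
```

Emit:
play_rows:
  slide:
    - [-0.024,0,0]
    - [-0.024,0,0]
    - [-0.024,0,0]
    - [-0.024,0,0]
    - [-0.016,0.008,0]
    - [-0.016,0.008,0]
    - [-0.016,0.008,0]
    - [-0.016,0.008,0]
  twist:
    - [0,0,0]
    - [0,0,0]
    - [0,0,0]
    - [0,0,0]
    - [0,0,0]
    - [0,0,0]
    - [0,0,0]
    - [0,0,0]

```text
t: 4.2
tool_pos: [0.5591, 0.2259, 0.089]
orientation: [1.368, 2.828, 0.0]
force: [-0.8, 1.6, 1.1]
opening: 0.0001
gripper_force: 0.8
```

```bash
python3 st.py -- -48,168,88 2>&1 | head -5
```

```text
t 4.2 local mm [-43.5 175.   89. ] open 0.0001 F [-0.8  1.6  1.1]
tool axes in tester
 [[-0.793  0.609  0.   ]
 [ 0.609  0.793  0.   ]
 [-0.     0.    -1.   ]]
```

Emit:
play_rows:
  slide:
    - [-0.016,0.004,0]
    - [-0.016,0.004,0]
    - [-0.016,0.002,0]
    - [-0.016,0,0]
    - [-0.016,0,0]
    - [-0.016,-0.002,0]
    - [-0.016,-0.003,0]
    - [-0.016,-0.005,0]
  twist:
    - [0,0,0]
    - [0,0,0]
    - [0,0,0]
    - [0,0,0]
    - [0,0,0]
    - [0,0,0]
    - [0,0,0]
    - [0,0,0]

```text
t: 5.0
tool_pos: [0.5786, 0.2005, 0.0886]
orientation: [1.368, 2.828, -0.0]
force: [0.1, 1.8, -0.2]
opening: 0.001
gripper_force: 0.6
```

Emit:
play_rows:
  slide:
    - [-0.013,-0.007,0]
    - [-0.013,-0.007,0]
    - [-0.013,-0.007,0]
    - [-0.013,-0.007,0]
    - [0,0,0]
    - [0,0,0]
    - [0,0,0]
    - [0,0,0]
  twist:
    - [0,0,0]
    - [0,0,0]
    - [0,0,0]
    - [0,0,0]
    - [0,0,0]
    - [0,0,0]
    - [0,0,0]
    - [0,0,0]

```text
t: 5.8
tool_pos: [0.581, 0.1864, 0.0886]
orientation: [1.368, 2.828, -0.0]
force: [-0.1, 0.3, -0.4]
opening: 0.0001
gripper_force: 0.0
```

```bash
python3 st.py | head -1; python3 - <<'E'
from h import *
p,d,c=snap('side'); a=cv2.resize(p[170:290,260:390],None,fx=5,fy=5,interpolation=cv2.INTER_CUBIC)
save('side2.png',a)
E
```

```text
t 5.8 local mm [-12.5 142.   88.6] open 0.0001 F [-0.1  0.3 -0.4]
```

View pics/side2.png

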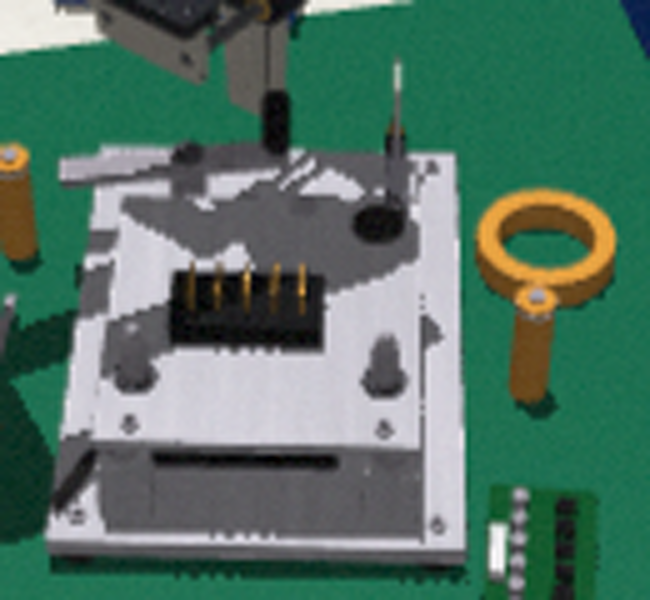

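Emit:
play_rows:
  slide:
    - [0.04,0.0,0]
    - [0.04,0,0]
    - [0,0,-0.04]
    - [0,0,-0.06]
    - [0,0,-0.06]
    - [0,0,-0.06]
    - [0,0,0]
    - [0,0,0]
  twist:
    - [0,0,0]
    - [0,0,0]
    - [0,0,0]
    - [0,0,0]
    - [0,0,0]
    - [0,0,0]
    - [0,0,0]
    - [0,0,0]

```text
t: 6.65
tool_pos: [0.5693, 0.202, 0.1446]
orientation: [1.368, 2.826, 0.002]
force: [0.1, -0.5, -0.5]
opening: 0.0006
gripper_force: 0.0
```

Emit:
play_rows:
  slide:
    - [0,0,0]
    - [0,0,0]
    - [0,0,0]
    - [0,0,0]
    - [0,0,0]
    - [0,0,0]
    - [0,0,0]
    - [0,0,0]
  twist:
    - [0,0,0.124]
    - [0,0,0.124]
    - [0,0,0.124]
    - [0,0,0.124]
    - [0,0,0.124]
    - [0,0,0.124]
    - [0,0,0.124]
    - [0,0,0]

```text
t: 7.45
tool_pos: [0.568, 0.2017, 0.1425]
orientation: [-2.473, -1.937, 0.003]
force: [0.5, 0.6, -0.4]
opening: 0.0005
gripper_force: 0.0
```

```bash
python3 st.py 58,53,144 58,50,144; python3 - <<'E'
from st import *
p,d,c=snap('side'); save('side3.png',p)
b=cv2.cvtColor(p,cv2.COLOR_RGB2GRAY)
X=Q@(ray(c,314.6,189.5,.108)-[P[0],P[1],0])*1000; print(X, np.arctan2(X[0]+48,X[1]-118))
a=cv2.resize(p[170:230,270:370],None,fx=6,fy=6,interpolation=cv2.INTER_CUBIC); save('c3.png',a)
E
```

```text
t 7.45 local mm [-28.9 153.8 142.5] open 0.0005 F [ 0.5  0.6 -0.4]
tool axes in tester
 [[-0.005  1.    -0.002]
 [ 1.     0.005 -0.001]
 [-0.001 -0.002 -1.   ]]
[58.0, 53.0, 144.0] [-0.4047  0.3458 -0.0063]
[58.0, 50.0, 144.0] [-0.4167  0.3457 -0.0063]
[  0.25358049 124.02347729 108.        ] 1.4466090705640506
```

View pics/c3.png

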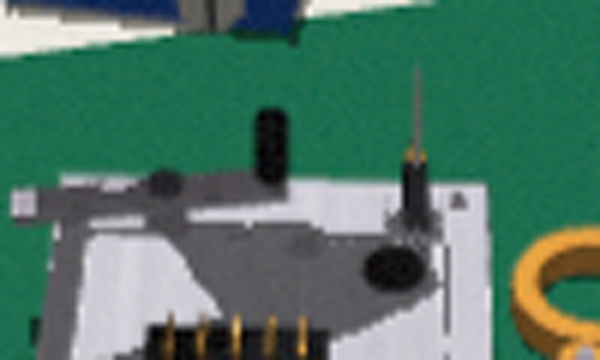

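Emit:
play_rows:
  slide:
    - [-0.051,0.043,0]
    - [-0.051,0.043,0]
    - [-0.051,0.043,0]
    - [-0.051,0.043,0]
    - [-0.051,0.043,0]
    - [-0.051,0.043,0]
    - [-0.051,0.043,0]
    - [-0.051,0.043,0]
  twist:
    - [0,0,0]
    - [0,0,0]
    - [0,0,0]
    - [0,0,0]
    - [0,0,0]
    - [0,0,0]
    - [0,0,0]
    - [0,0,0]

```text
t: 8.3
tool_pos: [0.6286, 0.0811, 0.1436]
orientation: [2.471, 1.94, -0.0]
force: [0.1, 0.0, -0.1]
opening: 0.0006
gripper_force: 0.0
```

```bash
cat > depthmap.py <<'E'
from st import *
def cloud():
    p,d,c=snap('wrist'); v,u=np.mgrid[0:480,0:640]; T=np.array(c["world_from_camera"])
    X=np.stack([(u-c["cx"])/c["fx"]*d,(v-c["cy"])/c["fy"]*d,d],-1)@T[:3,:3].T+T[:3,3]
    L=(X-[P[0],P[1],0])@Q.T*1000; return p,np.where(d[...,None]>0,L,np.nan)
def sel(L,x0,x1,y0,y1,z0=-5,z1=130):
    m=(L[...,0]>x0)&(L[...,0]<x1)&(L[...,1]>y0)&(L[...,1]<y1)&(L[...,2]>z0)&(L[...,2]<z1); return m
if __name__=="__main__":
    p,L=cloud(); save("w_pad.png",p[:300]); np.save("L.npy",L)
    for n,b in dict(base=(75,100,110,180),plate=(20,50,60,74),clipzone=(58,80,132,170),ptr=(60,76,80,131,60,100)).items():
        z=L[...,2][sel(L,*b)]; h,e=np.histogram(z,bins=np.arange(0,130,2)); print(n,len(z),[(int(e[i]),int(h[i])) for i in np.nonzero(h>3)[0]])
E
python3 st.py 58,52,90; python3 depthmap.py
```

```text
t 8.3 local mm [ 59.3  51.6 143.6] open 0.0006 F [ 0.1  0.  -0.1]
tool axes in tester
 [[-0.007  1.     0.   ]
 [ 1.     0.007 -0.   ]
 [-0.     0.    -1.   ]]
[58.0, 52.0, 90.0] [ 0.0017 -0.005   0.2145]
base 3401 [(18, 12), (20, 1276), (22, 1696), (24, 72), (26, 76), (28, 8), (30, 127), (32, 131)]
plate 1500 [(20, 193), (22, 230), (78, 357), (80, 606), (82, 40), (84, 47), (86, 25)]
clipzone 1892 [(20, 61), (22, 81), (26, 7), (28, 20), (30, 271), (32, 321), (44, 4), (46, 4), (48, 30), (50, 81), (52, 345), (54, 115), (60, 5), (64, 4), (66, 9), (68, 6), (70, 15), (72, 10), (74, 9), (76, 7), (78, 7), (80, 5), (82, 9), (84, 7), (86, 4), (90, 5), (92, 7), (94, 8), (96, 7), (98, 5), (100, 13), (102, 6), (104, 11), (106, 161), (108, 222)]
ptr 1339 [(76, 894), (78, 441)]
```

View pics/w_pad.png

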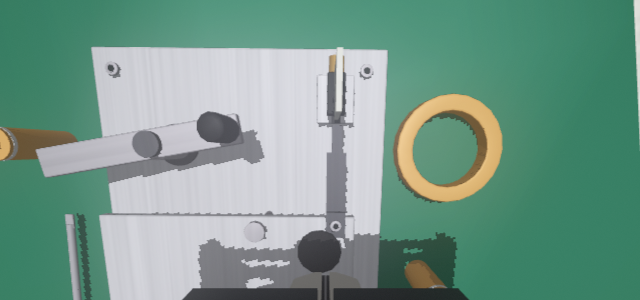

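The view shows the pad at (320,251), the pointer at (337,130–215), the clip (dark, brass screw) at (335,60–115), and the open lever at left. Next I'll get the clip's height more exactly.

```bash
python3 - <<'E'
from depthmap import *
L=np.load("L.npy"); 
for y in range(126,176,4):
    m=sel(L,58,78,y,y+4,40,70); 
    if m.sum()>3: print(y,m.sum(),np.round(np.percentile(L[...,2][m],[5,25,50,75,95]),1),"x",np.round([L[...,0][m].min(),L[...,0][m].max()],1))
m=sel(L,64,72,95,128,60,95); print("ptr",np.median(L[...,2][m]), "tipy",L[...,1][m].max()); 
for n,b in dict(base=(85,100,120,170,15,27),plate=(20,45,60,72,76,83),ruletop=(64,72,138,162,104,112),padtop=(50,66,56,66,82,90)).items():
    m=sel(L,*b); print(n,m.sum(),np.median(L[...,2][m]))
E
```

```text
130 18 [49.4 49.8 50.3 50.6 51.4] x [63.3 68.6]
134 59 [46.6 49.7 50.6 53.3 68.7] x [60.6 71.1]
138 68 [52.2 52.9 53.4 53.9 54.7] x [59.9 71.7]
142 80 [52.4 52.9 53.4 54.1 65.4] x [59.9 71.6]
146 67 [52.  53.1 53.6 54.3 66.6] x [59.9 71.5]
150 63 [52.5 53.1 53.4 54.  54.8] x [60.4 71.5]
154 67 [52.6 53.1 53.6 54.  54.7] x [60.4 71.4]
158 68 [52.2 53.2 53.7 54.1 54.7] x [60.4 71.3]
162 57 [50.1 51.6 52.8 53.9 54.6] x [60.4 71.9]
166 57 [49.3 50.6 51.5 52.7 53.6] x [61.  70.7]
170 56 [48.9 51.  52.2 52.9 53.8] x [60.9 70.6]
ptr 77.72919640565468 tipy 127.79602452134984
base 1482 22.150797382132772
plate 710 80.24374242929875
ruletop 313 108.09658937186897
padtop 375 84.13128826051214
```

Emit:
play_rows:
  slide:
    - [0,-0.002,0.025]
    - [0,-0.002,0.025]
    - [0,0,0.025]
    - [0,0,0.025]
    - [0,0,0.025]
    - [0,0,0.025]
    - [0,0,0.025]
    - [0,0,0.025]
  twist:
    - [0,0,0]
    - [0,0,0]
    - [0,0,0]
    - [0,0,0]
    - [0,0,0]
    - [0,0,0]
    - [0,0,0]
    - [0,0,0]

```text
t: 9.15
tool_pos: [0.6269, 0.0829, 0.0931]
orientation: [2.471, 1.94, 0.0]
force: [0.1, -1.0, -0.1]
opening: 0.0006
gripper_force: 0.0
```

Emit:
play_rows:
  slide:
    - [0,0,0.011]
    - [0,0,0.011]
    - [0,0,0.011]
    - [0,0,0.011]
    - [0,0,0.011]
    - [0,0,0.011]
    - [0,0,0.011]
    - [0,0,0.011]
  twist:
    - [0,0,0]
    - [0,0,0]
    - [0,0,0]
    - [0,0,0]
    - [0,0,0]
    - [0,0,0]
    - [0,0,0]
    - [0,0,0]

```text
t: 9.95
tool_pos: [0.6275, 0.0834, 0.0732]
orientation: [2.471, 1.94, 0.002]
force: [-5.2, 1.6, 11.1]
opening: 0.0004
gripper_force: 5.5
```

```bash
cat > ptr.py <<'E'
from depthmap import *
p,L=cloud(); save("w_ptr.png",p)
m=sel(L,64,71,116,124,35,95); y=L[...,1][m]; z=L[...,2][m]; k=abs(z-np.median(z))<4
zz=np.median(z[k]); print("n",k.sum(),"blade top at y~120",zz,"theta",(77.6-zz)/(np.mean(y[k])+95)," tip z",76.1-(77.6-zz)*225/(np.mean(y[k])+95))
for b in ((59.5,66,139,160,40,60),(70,72,139,160,40,60),(62,70,130,135,40,60)):
    m=sel(L,*b); print("clip",m.sum(),np.median(L[...,2][m]) if m.any() else 0)
E
python3 st.py|head -1; python3 ptr.py
```

```text
t 9.95 local mm [57.7 53.5 73.2] open 0.0004 F [-5.2  1.6 11.1]
n 186 blade top at y~120 60.85962406168333 theta 0.07781082943312113  tip z 58.592563377547734
clip 506 53.52001600079254
clip 45 52.96754898403716
clip 85 49.9890929559324
```

Emit:
play_rows:
  slide:
    - [0,0,0.003]
    - [0,0,0.003]
    - [0,0,0.003]
    - [0,0,0.003]
    - [0,0,0.003]
    - [0,0,0.003]
    - [0,0,0]
    - [0,0,0]
  twist:
    - [0,0,0]
    - [0,0,0]
    - [0,0,0]
    - [0,0,0]
    - [0,0,0]
    - [0,0,0]
    - [0,0,0]
    - [0,0,0]

```text
t: 10.8
tool_pos: [0.6275, 0.0834, 0.0693]
orientation: [2.47, 1.94, 0.002]
force: [-5.3, 1.7, 12.6]
opening: 0.0003
gripper_force: 6.3
```

```bash
python3 st.py|head -1; python3 ptr.py
```

```text
t 10.8 local mm [57.7 53.5 69.3] open 0.0003 F [-5.3  1.7 12.6]
n 177 blade top at y~120 54.924794883396025 theta 0.10542274168662696  tip z 52.37988312050892
clip 526 53.47460011946538
clip 27 53.1091443732348
clip 80 50.229269132162734
```

Emit:
play_rows:
  slide:
    - [0,0,0.0026]
    - [0,0,0.0026]
    - [0,0,0.0026]
    - [0,0,0.0026]
    - [0,0,0]
    - [0,0,0]
    - [0,0,0]
    - [0,0,0]
  twist:
    - [0,0,0]
    - [0,0,0]
    - [0,0,0]
    - [0,0,0]
    - [0,0,0]
    - [0,0,0]
    - [0,0,0]
    - [0,0,0]

```text
t: 11.65
tool_pos: [0.6275, 0.0833, 0.0669]
orientation: [2.471, 1.94, 0.002]
force: [-7.1, 1.5, 14.2]
opening: 0.0004
gripper_force: 6.9
```

```bash
python3 st.py|head -1; python3 ptr.py
```

```text
t 11.65 local mm [57.7 53.5 66.9] open 0.0004 F [-7.1  1.5 14.2]
n 174 blade top at y~120 51.24009757652507 theta 0.12260642725696509  tip z 48.51355386718285
clip 537 53.5166552555571
clip 23 53.12246731120809
clip 89 50.00150345596188
```

Tip z is 48.5 against a mark of about 48.4, so it is level. I'll hold about 1 s, then ease up slowly.

Emit:
play_rows:
  slide:
    - [0,0,0]
    - [0,0,0]
    - [0,0,0]
    - [0,0,0]
    - [0,0,0]
    - [0,0,0]
    - [0,0,0]
    - [0,0,0]
  twist:
    - [0,0,0]
    - [0,0,0]
    - [0,0,0]
    - [0,0,0]
    - [0,0,0]
    - [0,0,0]
    - [0,0,0]
    - [0,0,0]

```text
t: 12.5
tool_pos: [0.6275, 0.0833, 0.0668]
orientation: [2.47, 1.94, 0.002]
force: [-6.7, 1.7, 14.3]
opening: 0.0004
gripper_force: 6.9
```

Emit:
play_rows:
  slide:
    - [0,0,0]
    - [0,0,0]
    - [0,0,0]
    - [0,0,-0.004]
    - [0,0,-0.005]
    - [0,0,-0.006]
    - [0,0,-0.006]
    - [0,0,-0.006]
  twist:
    - [0,0,0]
    - [0,0,0]
    - [0,0,0]
    - [0,0,0]
    - [0,0,0]
    - [0,0,0]
    - [0,0,0]
    - [0,0,0]

```text
t: 13.3
tool_pos: [0.6275, 0.0834, 0.0733]
orientation: [2.471, 1.94, 0.002]
force: [-5.3, 1.9, 10.4]
opening: 0.0004
gripper_force: 5.3
```

Emit:
play_rows:
  slide:
    - [0,0,-0.006]
    - [0,0,-0.006]
    - [0,0,-0.006]
    - [0,0,-0.006]
    - [0,0,-0.006]
    - [0,0,-0.006]
    - [0,0,-0.006]
    - [0,0,-0.006]
  twist:
    - [0,0,0]
    - [0,0,0]
    - [0,0,0]
    - [0,0,0]
    - [0,0,0]
    - [0,0,0]
    - [0,0,0]
    - [0,0,0]

```text
t: 14.1
tool_pos: [0.6272, 0.0828, 0.0843]
orientation: [2.471, 1.94, 0.001]
force: [-2.5, -0.5, 5.3]
opening: 0.0003
gripper_force: 2.4
```

Emit:
play_rows:
  slide:
    - [0,0,-0.006]
    - [0,0,-0.006]
    - [0,0,-0.006]
    - [0,0,-0.006]
    - [0,0,-0.006]
    - [0,0,-0.01]
    - [0,0,-0.01]
    - [0,0,-0.01]
  twist:
    - [0,0,0]
    - [0,0,0]
    - [0,0,0]
    - [0,0,0]
    - [0,0,0]
    - [0,0,0]
    - [0,0,0]
    - [0,0,0]

```text
t: 14.9
tool_pos: [0.627, 0.0828, 0.0986]
orientation: [2.471, 1.94, 0.0]
force: [-0.5, 0.0, 0.7]
opening: 0.0006
gripper_force: 0.0
```

Emit:
play_rows:
  slide:
    - [0,0,-0.02]
    - [0,0,-0.04]
    - [0,0,-0.04]
    - [0,0,-0.04]
    - [0,0,-0.04]
    - [0,0,-0.02]
    - [0,0,0]
    - [0,0,0]
  twist:
    - [0,0,0]
    - [0,0,0]
    - [0,0,0]
    - [0,0,0]
    - [0,0,0]
    - [0,0,0]
    - [0,0,0]
    - [0,0,0]

```text
t: 15.7
tool_pos: [0.6269, 0.0828, 0.1482]
orientation: [-2.471, -1.94, 0.0]
force: [-0.4, -0.6, -0.3]
opening: 0.0003
gripper_force: 0.0
```

```bash
python3 st.py|head -1; python3 ptr.py; python3 - <<'E'
from depthmap import *
p,L=cloud(); m=sel(L,-60,40,105,160,95,115); k=L[m]; print("knob",len(k),np.median(k,0) if len(k) else 0)
if len(k): k=np.median(k,0); print(np.arctan2(k[0]+48,k[1]-118))
E
```

```text
t 15.7 local mm [ 57.2  52.8 148.2] open 0.0003 F [-0.4 -0.6 -0.3]
n 111 blade top at y~120 77.77527322267092 theta -0.0008152347831480633  tip z 76.28342782620831
clip 240 53.45171991898137
clip 97 53.277816502442455
clip 34 50.330189429798864
knob 811 [  0.73605133 126.4714982  107.51094152]
1.3986918868459617
```

The plate is back at rest, the lever is open at about 1.35–1.4 rad, and the robot is clear of everything. I'm handing the job in.

```bash
python3 -c "
from plant import robot; print(robot.close_job())"
```

```text
the job is handed in; nothing more can be done
None
```

Float check done and handed in (verdict not shown): lever pushed open to about 1.4 rad, pointer held level with the clip (measured within about 0.2 mm) for over a second, plate eased back to rest, no contact with pointer or clip planned or seen, though bystanders were not re-measured at the end.

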